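# Slide a tip rack onto the narrow pick-up pedestal

## Task

Fold the stop flap of the loading station down flat, then gently push the pipette-tip rack, without lifting it, along the loading shelf and over the gap until it rests level on the narrow pedestal alone, square to it and centred on it within about a centimetre both ways. The rack may stand off-centre at first. Leave the bottle, the cooling rack and the timer where they are.

Things in the scene. Friction and masses are not known exactly. Their poses are not given: they have to be found in the camera images.
- tip_rack: open rack of upright pipette tips, 84 mm in its x, 120 mm in its y; solid flat-sided body 39 mm high, tips to 48 mm; about 0.25 kg; too wide to grasp. Origin at the centre of its underside, z up. Starts on the loading shelf with its x axis within 5 degrees of the station's y (so 84 mm along the sliding direction, 120 mm across), centre at station x -16 to 16, y -76 to -64 mm.
- station: low grey metal station fixed to the bench; origin on the bench, z up; its y is the sliding direction. Loading shelf, no side walls: top z = 90 mm, x -70 to 70, y -140 to 8 mm; then a 34 mm gap holding the stop flap; then the narrow pedestal, y 42 to 112 mm.
- pedestal_top (a point): centre of the narrow pedestal's flat top, 44 mm in x by 70 mm in y, on one column, 88 mm above the bench (2 mm below the shelf), at station x 0, y 77 mm; axes parallel to the station's. The rack's origin belongs here; it then overhangs 38 mm each side in x and 7 mm in y and its back face is at station y = 35 mm, clear of the shelf.
- flap_edge (a point): middle of the free edge of the stop flap: steel plate 60 mm wide (station x), 5 mm thick, free edge 28 mm from its hinge. The hinge line runs along station x at y = 10, z = 81 mm (9 mm below the shelf top).
- stop_flap (a joint): angle of the stop flap in rad: 0 upright, grows as it leans away from the shelf (+y); it starts leaning at 0.4 to 0.8, its edge above shelf level, in the rack's way; 1.57 is flat in the gap, its upper face 6 mm below the shelf top. Light friction, stays where it is left.
- bottle_dark_cap: bystander: white reagent bottle with a dark cap, 50 mm diameter, 117 mm tall, origin at the centre of its underside
- cool_rack: bystander: cooling block with small tubes, 58 x 105 x 41 mm, origin at the centre of its underside
- timer: bystander: flat laboratory timer, 62 x 62 x 19 mm, origin at the centre of its underside
Mind the look-alikes: they are no part of the job. Of the things that look like the tip_rack, the largest one is meant.

How it is judged:
By the outcome, as a careful person would: the job done as asked, in the order asked, and still so for the second after the job is handed in, with the robot touching nothing.
It also fails if it takes over 42 s, if anything falls off the work surface, if the arm or the gripper's body presses on something with over 40 N, if the wrist force passes 120 N, or if a joint passes its speed limit or range.

## Robot

A 6-joint arm with a two-finger parallel gripper is mounted at the origin on the work surface; the furniture and walls round the work are solid. World frame = base frame: x ahead of the robot, y to its left, z up, the work surface at z = 0. Lengths are in mm, angles in rad, forces in N, time in s.
With the tool pointing down it reaches from about 350 to 875 mm from the base axis. Payload 4.2 kg.
Tool frame: the origin (TCP) lies on the mounting face of the last link; the fingertips stand 173 mm ahead of it and the grasp point (between the pads) lies 155 mm ahead of it (tcp_to_grasp is the distance from the TCP to the grasp point, in mm); z points along the fingers, y is the direction in which the jaws open and shut (so a half turn about z gives the same grasp; the last joint's range is limited). The gripper opens to 85 mm and grips with 20 to 120 N. Pads are 22 mm wide; open, the fingers measure 114 mm over their backs; the gripper's body (76 mm by 85 mm) begins 54 mm behind the grasp point. The pads swing forward as they close: fully open they stand 13 mm farther back than shut.
Start: joints at [1.517, 0.385, 0.008, 0, -1.194, -0.259], TCP at [192.295, 594.662, 404.712] pointing down, gripper open.
Joint ranges: [-3.14, 3.14], [-1.21, 2.06], [-1.07, 1.41], [-3.16, 2.05], [-2.99, -0.16], [-3.1, 3.1]. Speed limits (rad/s): [2.79, 2.79, 3.14, 3.14, 3.14, 3.14].

## Interface

Orientations are given as a unit quaternion [x, y, z, w].
In Python, from bench import * gives the robot as it stands. The module is installed in compiled form; this text tells all that it offers.
- The arm moves only by the tool apply_moves, never from a script. Its arguments are lists of equal length, an entry for each row: "fingers": the closure, from 0 (fully open) to 1 (shut); "dp": the shift along the world's x, y, z in cm, a list of three; "yaw": the turn about the world's z in degrees. A call has 1 to 10 rows; each row is the pose to reach, as a shift and turn from the pose measured when the call began; what a row does not reach only later rows make up. A row lasts 1/10 s, in which the tool goes at most 50 mm and 8.59 degrees, less where a joint would pass 70% of its speed; a pose out of reach is approached as far as the arm can. A call with a gripper value outside its range is refused whole. The fingers move at their own pace and stop on an object; the grip force is fixed at half the most. Time passes only in rows, so rows that repeat a pose let the fingers close. It gives the time, the measured TCP pose, the force and the opening at its end, in the units of the state.
- read_state(): the state, without advancing time (a new reading comes with each control period).
- get_image(name): name is "scene" or "side" or "wrist"; returns a dict with "color" (384x512x3 uint8, blue, green, red), "mtx" (3x3 intrinsics, pixels), "k1" (the pictures are not rectified: a ray, as slopes to the right and down, at radius r is drawn at 1 + k1 r^2 times it, then the intrinsics apply), "camera_from_world" (4x4, takes a point from world to camera coordinates); the wrist camera has in their place "tool_from_camera" (4x4, takes a point from camera to tool coordinates, whose origin is the TCP and whose axes are the flange's). Camera axes: x right, y down, z forward; pixel columns grow to the right and rows downward; lengths in mm; the calibration is good to about 2 mm. A picture is of the moment at which its call begins: read the wrist's pose just before it. There is no depth.
- job_done(): hands the job in, once; it reports no verdict.
The state is a dict: "clock": time; "joints": joint angles; "joint_vel": joint speeds; "joint_efforts": joint torques, N m; "position": TCP position; "ee_rot": TCP orientation; "contact_force": force on the tool from outside, world axes, zero at the start; "wrist_torque": the same for the moment, N m; "gripper_width": finger opening in mm.
Only numpy, scipy, OpenCV 4.12 (cv2) and the standard library are available. Lean on these libraries where they do the work, as an engineer would, in place of code of your own. Each camera call takes 0.05 s, during which the arm holds its last target. There are 200 camera calls.

## Working session

There is one attempt and no reset: what is moved stays moved. The work goes in short steps, Python scripts to look and compute and a tool call to move; the robot and the scene stay as the last step left them, time stands still between calls to the robot, and variables do not carry over. Pictures are saved under pics/ and viewed, about 8 in all and at most 12, crops included, and the job is handed in when it is done.

Besides the shell and the picture viewer there is one more tool, called by a JSON object that holds its "method" and its "body". apply_moves: Moves the arm, as the interface text tells. Its arguments: {"type":"object","properties":{"fingers":{"type":"array","items":{"type":"number"}},"dp":{"type":"array","items":{"type":"array","items":{"type":"number"}}},"yaw":{"type":"array","items":{"type":"number"}}},"required":["fingers","dp","yaw"]}

```bash
mkdir -p pics; cat > h.py <<'E'
from bench import *
import numpy as np, cv2
from scipy.optimize import least_squares
def und(im,px):
    K=np.array(im["mtx"]);d=(np.atleast_2d(px)-K[:2,2])/[K[0,0],K[1,1]]
    u=d.copy()
    for _ in range(20): u=d/(1+im["k1"]*(u**2).sum(1,keepdims=True))
    return u
def cfw(im): return np.array(im["camera_from_world"])
def at_z(im,px,z):
    T=cfw(im);R=T[:3,:3];c=-R.T@T[:3,3]
    r=np.c_[und(im,px),np.ones(len(np.atleast_2d(px)))]@R
    return c+r*((z-c[2])/r[:,2])[:,None]
def proj(im,P):
    T=cfw(im);p=np.atleast_2d(P)@T[:3,:3].T+T[:3,3];u=p[:,:2]/p[:,2:]
    u=u*(1+im["k1"]*(u**2).sum(1,keepdims=True));K=np.array(im["mtx"])
    return u*[K[0,0],K[1,1]]+K[:2,2]
def tw(tp,q):
    from scipy.spatial.transform import Rotation as Ro
    T=np.eye(4);T[:3,:3]=Ro.from_quat(q).as_matrix();T[:3,3]=tp;return T
def shot(n):
    s=read_state();im=get_image(n)
    if n=="wrist": im["camera_from_world"]=np.linalg.inv(tw(s["position"],s["ee_rot"])@np.array(im["tool_from_camera"]))
    return im
E
python3 - <<'E'
from h import *
import pickle
s=read_state();print(s)
ims={n:shot(n) for n in("scene","side","wrist")}
pickle.dump(ims,open("i0.pkl","wb"))
for n in ims:
    print(n,np.linalg.inv(cfw(ims[n])).round(2).tolist(),ims[n]["mtx"],ims[n]["k1"])
    if n!="wrist": cv2.imwrite(f"pics/{n}0.png",cv2.resize(ims[n]["color"],(800,600),interpolation=cv2.INTER_CUBIC))
cv2.imwrite("pics/wrist0.png",ims["wrist"]["color"])
E
```

```text
{'clock': 0.0, 'joints': array([ 1.51659668e+00,  3.85541813e-01,  6.62061657e-03, -5.18225165e-04,
       -1.19397322e+00, -2.58598365e-01]), 'joint_vel': array([ 0.00080587, -0.00166604,  0.0006308 , -0.0010573 ,  0.00056586,
       -0.00034303]), 'joint_efforts': array([ 5.36576181e-05, -3.92294669e+01,  1.88399345e+01,  4.18605968e+00,
       -4.62297321e-03,  7.79626902e-06]), 'position': array([192.22742491, 594.48427476, 403.62517625]), 'ee_rot': array([ 9.87779118e-01, -1.55856524e-01, -1.32550775e-04,  1.06814208e-03]), 'contact_force': array([ 0.10552936, -0.13555285,  0.32492701]), 'wrist_torque': array([ 0.05478601,  0.04906224, -0.03598749]), 'gripper_width': 85.18336733094729}
scene [[0.8, -0.28, 0.53, -2.22], [-0.6, -0.41, 0.69, -421.05], [0.02, -0.87, -0.5, 592.26], [0.0, 0.0, 0.0, 1.0]] [[467.29757378   0.         249.373455  ]
 [  0.         467.29757378 192.27267917]
 [  0.           0.           1.        ]] -0.18937423001561937
side [[0.89, -0.19, 0.42, 173.82], [-0.46, -0.41, 0.79, -390.29], [0.02, -0.89, -0.45, 480.09], [0.0, 0.0, 0.0, 1.0]] [[349.6124052    0.         249.57819541]
 [  0.         349.6124052  189.33030663]
 [  0.           0.           1.        ]] -0.02918651678664454
wrist [[-0.31, -0.9, -0.3, 269.64], [-0.95, 0.29, 0.1, 570.59], [0.0, 0.32, -0.95, 372.5], [0.0, 0.0, 0.0, 1.0]] [[279.53838968   0.         253.06473478]
 [  0.         279.53838968 192.49276586]
 [  0.           0.           1.        ]] -0.050419919533865265
```

View pics/scene0.png

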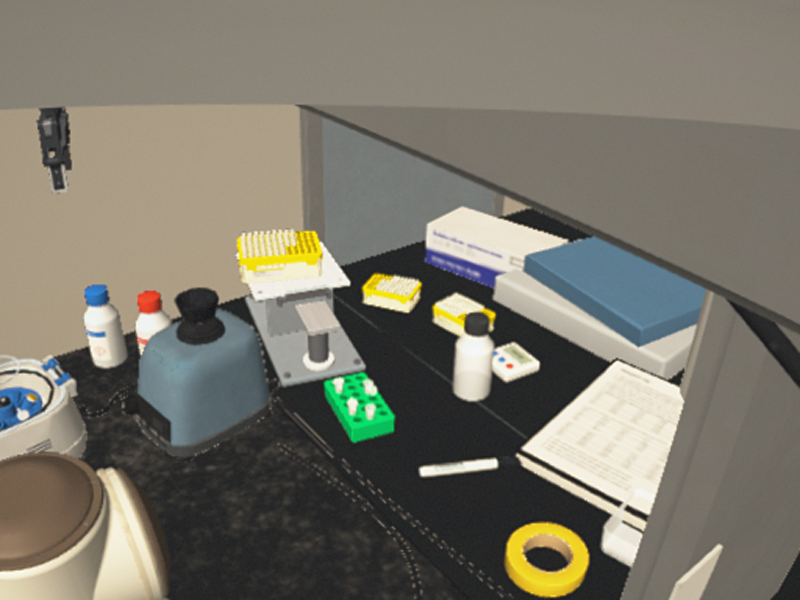

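View pics/side0.png

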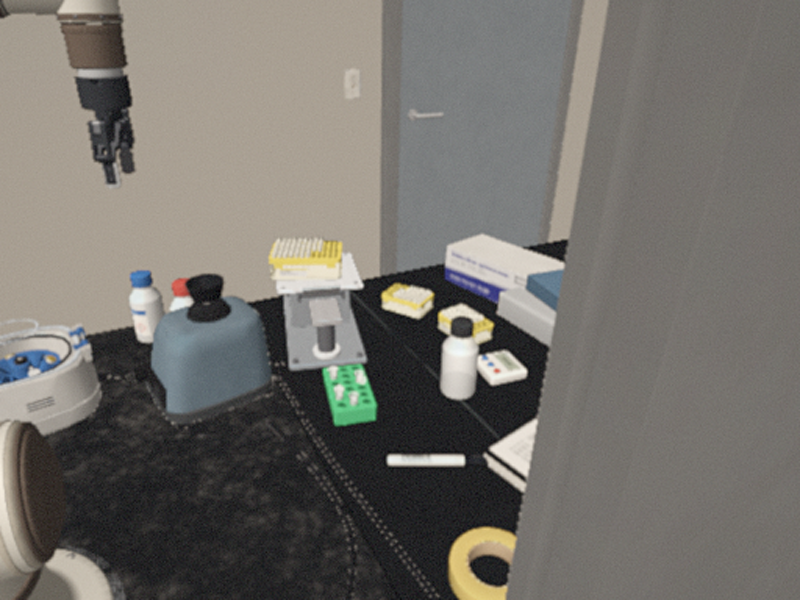

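Scene: rack about (280,255) on the white shelf, with the pedestal (318,320–365) nearer the robot. Green cooling block is at (358,405), bottle at (473,360), timer at (515,360). I'll zoom in on the station.

```bash
python3 - <<'E'
from h import *
import pickle
ims=pickle.load(open("i0.pkl","rb"))
a=ims["scene"]["color"][140:250,140:260];cv2.imwrite("pics/c1.png",cv2.resize(a,None,fx=5.4,fy=5.4,interpolation=cv2.INTER_CUBIC))
im=ims["scene"]
for n,p,z in [("column base",(318,362),0),("plate near-left",(280,382),5),("plate near-right",(365,360),5),("plate farleft",(247,298),5),("shelf R",(349,283),90),("shelf near L",(254,296),90),("ped",(318,312),88),("cool",(360,400),41),("bottle",(474,390),0),("timer",(515,362),19)]:
    print(n,at_z(im,np.array(p)/1.5625,z).round(0))
E
```

```text
column base [[435. 316.   0.]]
plate near-left [[364. 298.   5.]]
plate near-right [[488. 276.   5.]]
plate farleft [[432. 530.   5.]]
shelf R [[510. 348.  90.]]
shelf near L [[380. 391.  90.]]
ped [[432. 307.  88.]]
cool [[404. 166.  41.]]
bottle [[572. 138.   0.]]
timer [[644. 135.  19.]]
```

View pics/c1.png

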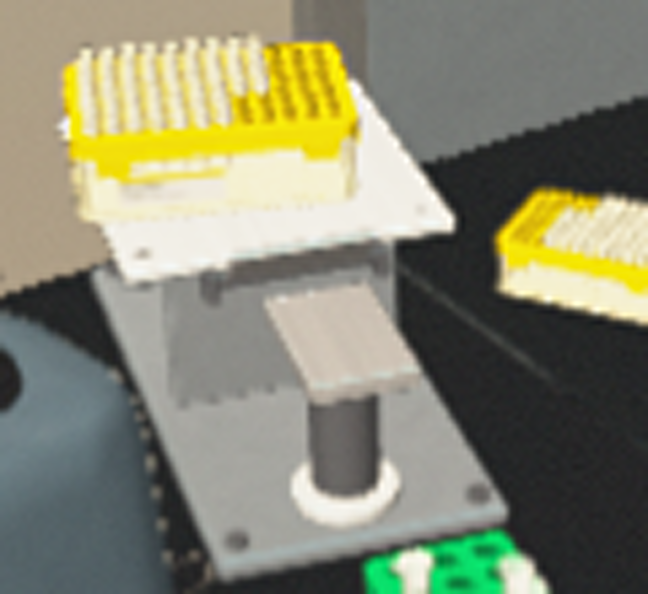

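View pics/wrist0.png

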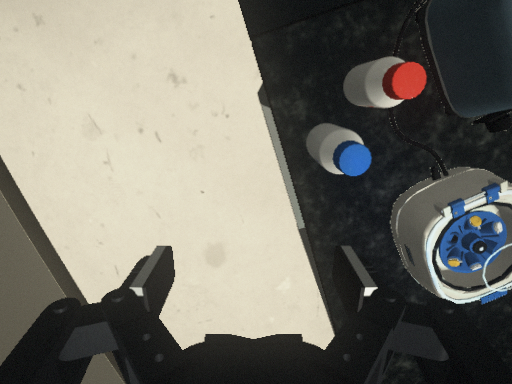

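```bash
python3 - <<'E'
from h import *
import pickle
ims=pickle.load(open("i0.pkl","rb"));im=ims["scene"]
def ray(im,p):
    T=cfw(im);return -T[:3,:3].T@T[:3,3],(np.r_[und(im,np.array(p)/1.5625)[0],1]@T[:3,:3])
def hx(p,q):
    c1,d1=ray(im,p);c2,d2=ray(ims["side"],q)
    t=np.linalg.solve(np.c_[d1[:2],-d2[:2]],(c2-c1)[:2]);return c1+t[0]*d1,c2+t[1]*d2
print("post",hx((668,445),(560,300)),hx((705,290),(560,300)))
z=hx((705,290),(560,300))[0][2]
for zz in(z,480,520,550): print(zz,at_z(im,np.array([(705,290),(500,192),(305,105),(150,105),(0,105)])/1.5625,zz).round(0).tolist())
# station fit
c=np.array([(125,280),(455,226),(265,298),(365,284),(418,378),(312,392)])/5.4+140-.4
S=np.array([(70,8,90),(-70,8,90),(22,42,88),(-22,42,88),(-22,112,88),(22,112,88.)])
def W(p,S):
    a=p[2];R=np.array([[np.cos(a),-np.sin(a),0],[np.sin(a),np.cos(a),0],[0,0,1]]);return S@R.T+[p[0],p[1],0]
f=lambda p:(proj(im,W(p,S))-c).ravel()
r=least_squares(f,[450,377,2.83]);print(r.x,f(r.x).round(1),np.degrees(r.x[2]))
print(W(r.x,np.array([(0,77,88),(0,-70,90),(0,26,104),(0,-140,90.)])).round(0))
print("rack top near corners",at_z(im,np.array([(75,155),(358,128),(350,60),(65,68)])/5.4+140-.4,39+90).round(0))
E
```

```text
post (array([ 287.88337572, -285.04215586,  345.45260722]), array([ 287.88337572, -285.04215586,  405.67899937])) (array([ 295.05712591, -278.42298719,  433.35782013]), array([ 295.05712591, -278.42298719,  400.99945578]))
433.3578201313769 [[295.0, -278.0, 433.0], [298.0, -134.0, 433.0], [303.0, 102.0, 433.0], [197.0, 184.0, 433.0], [86.0, 290.0, 433.0]]
480 [[208.0, -320.0, 480.0], [210.0, -218.0, 480.0], [214.0, -51.0, 480.0], [139.0, 7.0, 480.0], [60.0, 82.0, 480.0]]
520 [[133.0, -356.0, 520.0], [135.0, -290.0, 520.0], [137.0, -183.0, 520.0], [88.0, -146.0, 520.0], [38.0, -98.0, 520.0]]
550 [[77.0, -383.0, 550.0], [78.0, -345.0, 550.0], [79.0, -282.0, 550.0], [51.0, -260.0, 550.0], [21.0, -232.0, 550.0]]
[446.22089906 373.49550635   2.86643182] [-0.1 -0.3  0.2 -0.3 -0.6  1.   0.6  0.3  0.6 -0.9 -0.6  0.2] 164.23444528992297
[[425. 299.  88.]
 [465. 441.  90.]
 [439. 348. 104.]
 [484. 508.  90.]]
rack top near corners [[377. 424. 129.]
 [485. 379. 129.]
 [517. 438. 129.]
 [411. 501. 129.]]
```

Crop: shelf front edge runs from (125,280) to (455,226) and the pedestal top is at (265–418, 284–392). Station fit residuals are ≤1 px: origin about (446,373), yaw 164°. The flap isn't clear from here, so I'll move the wrist camera over the station, with the jaws turned along station x.

{"method": "apply_moves", "body": {"fingers": [0,0,0,0,0,0,0], "dp": [[2,-2,0.5],[5,-4,1],[8,-7,1],[11,-9,1],[14,-12,1],[17,-15,1],[20,-17,1]], "yaw": [-8,-16,-24,-32,-40,-48,-56]}}

```text
clock: 0.85
position: [393.1, 422.6, 413.8]
ee_rot: [0.797, -0.604, -0.001, 0.001]
contact_force: [0.6, 0.3, -0.2]
gripper_width: 85.6
```

{"method": "apply_moves", "body": {"fingers": [0.5,1,1,1,1,1], "dp": [[3,-2,0],[5,-4,0],[6,-5,0],[6,-5,0],[6,-5,0],[6,-5,0]], "yaw": [-8,-16,-24,-32,-32,-32]}}

```text
clock: 1.45
position: [453.0, 372.6, 413.6]
ee_rot: [-0.601, 0.799, 0.001, -0.001]
contact_force: [0.6, 0.9, 0.0]
gripper_width: 0.2
```

```bash
python3 - <<'E'
from h import *
import pickle
s=read_state();print({k:np.round(s[k],3) for k in("clock","position","ee_rot","contact_force","joints")})
im=shot("wrist");pickle.dump(im,open("w1.pkl","wb"))
cv2.imwrite("pics/w1.png",cv2.resize(im["color"],(800,600),interpolation=cv2.INTER_CUBIC))
E
```

```text
{'clock': np.float64(1.45), 'position': array([453.019, 372.584, 413.591]), 'ee_rot': array([-0.601,  0.799,  0.001, -0.001]), 'contact_force': array([0.599, 0.864, 0.001]), 'joints': array([ 0.964,  0.314, -0.074, -0.002, -1.184, -1.244])}
```

View pics/w1.png

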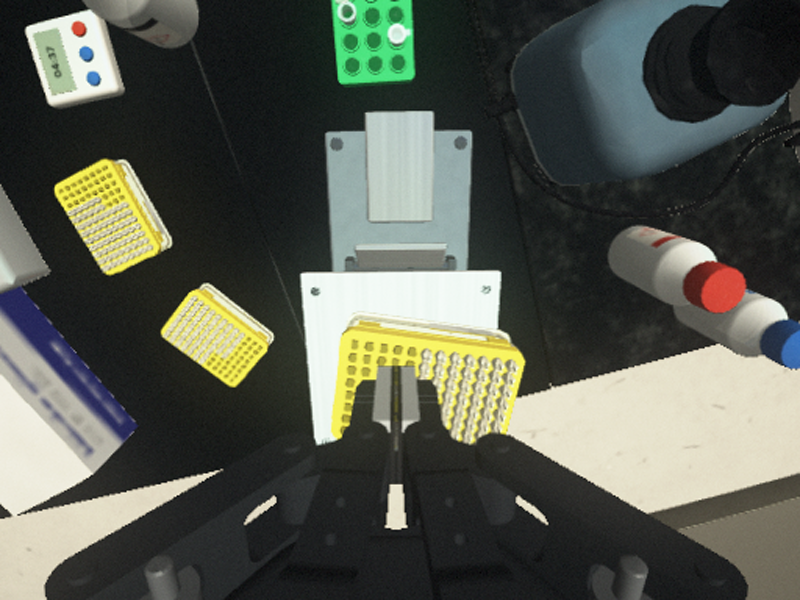

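Wrist view: pedestal (365–434, 112–221), shelf edge y≈271, flap edge strip (355–447, 245–266). The rack is offset to +x and rotated; its front corners are near (349,320) and (525,348).

```bash
cat >> h.py <<'E'
def W(p,S):
    a=p[2];R=np.array([[np.cos(a),-np.sin(a),0],[np.sin(a),np.cos(a),0],[0,0,1]]);return np.atleast_2d(S)@R.T+[p[0],p[1],0]
def loc(p,P):
    a=p[2];R=np.array([[np.cos(a),-np.sin(a),0],[np.sin(a),np.cos(a),0],[0,0,1]]);return (np.atleast_2d(P)-[p[0],p[1],0])@R
E
python3 - <<'E'
from h import *
import pickle
im=pickle.load(open("w1.pkl","rb"))
sc=lambda p:(np.array(p)+.5)/1.5625-.5
c=sc([(365,112),(434,112),(433,221),(368,220),(301,272),(500,270)])
S=np.array([(-22,112,88),(22,112,88),(22,42,88),(-22,42,88),(-70,8,90),(70,8,90.)])
f=lambda p:(proj(im,W(p,S))-c).ravel()
r=least_squares(f,[446,373,2.866]);p=r.x;print(p,np.degrees(p[2]),f(p).round(1))
print("tcp in station",loc(p,read_state()["position"]).round(1), "ped world",W(p,(0,77,88)).round(1))
print("rack top corners st",loc(p,at_z(im,sc([(348,322),(526,346),(333,440)]),129)).round(1).tolist())
print("rack base front",loc(p,at_z(im,sc([(352,314),(510,332)]),92)).round(1).tolist())
for z in(95,101,107): print("flap",z,loc(p,at_z(im,sc([(356,245),(447,245),(355,265)]),z)).round(1).tolist())
np.save("st.npy",p)
# zoom
cv2.imwrite("pics/w1c.png",cv2.resize(im["color"][130:290,185:345],(800,800))[:600])
E
```

```text
[449.95085925 377.33594411   2.86890495] 164.37614547105338 [-0.3 -1.   0.5 -1.4  0.   0.5 -0.3  1.4 -1.   0.5  1.1  0.7]
tcp in station [[ -4.1   3.6 413.7]] ped world [[429.2 303.2  88. ]]
rack top corners st [[-33.3, -13.7, 129.0], [79.2, -31.2, 129.0], [-47.5, -100.6, 129.0]]
rack base front [[-34.5, -21.9, 92.0], [78.6, -36.8, 92.0]]
flap 95 [[-29.6, 28.0, 95.0], [31.0, 27.5, 95.0], [-30.8, 14.3, 95.0]]
flap 101 [[-29.1, 29.1, 101.0], [30.3, 28.6, 101.0], [-30.2, 15.8, 101.0]]
flap 107 [[-28.5, 30.3, 107.0], [29.5, 29.8, 107.0], [-29.7, 17.2, 107.0]]
```

View pics/w1c.png

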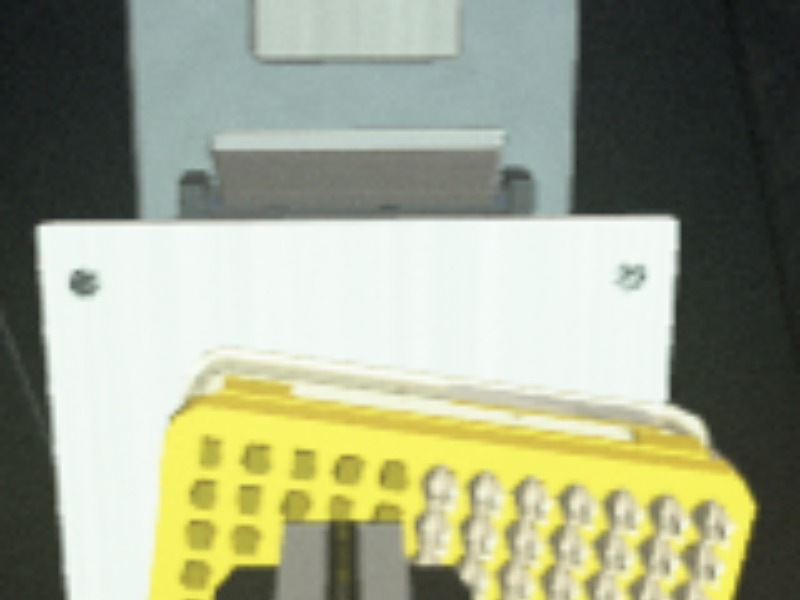

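Rack centre is about station (16.5,-64), yaw about -8.5°. The flap leans about 0.65 rad. Now I'll fold the flap with the fingers shut, tips at station (0,24).

{"method": "apply_moves", "body": {"fingers": [1,1,1,1,1,1,1,1,1], "dp": [[-0.5,-1,-3],[-0.95,-1.85,-6.5],[-0.95,-1.85,-10],[-0.95,-1.85,-12],[-0.95,-1.85,-13],[-0.95,-1.85,-14],[-0.95,-1.85,-15],[-0.95,-1.85,-15.5],[-0.95,-1.85,-15.6]], "yaw": [0.5,0.5,0.5,0.5,0.5,0.5,0.5,0.5,0.5]}}

```text
clock: 2.4
position: [443.5, 354.5, 257.7]
ee_rot: [-0.605, 0.796, 0.001, -0.001]
contact_force: [-0.8, -1.1, 1.0]
gripper_width: 0.2
```

{"method": "apply_moves", "body": {"fingers": [1,1,1,1], "dp": [[0,0,-0.1],[0,0,-0.2],[0,0,-0.25],[0,0,-0.25]], "yaw": [0,0,0,0]}}

```text
clock: 2.8
position: [443.5, 354.7, 257.0]
ee_rot: [-0.605, 0.796, 0.001, -0.0]
contact_force: [-2.6, -2.7, 7.5]
gripper_width: -0.4
```

Firm 7.5 N contact at tip z≈84, so the flap is flat. Next I'll go round to the rack's +x side for a lateral push.

{"method": "apply_moves", "body": {"fingers": [1,1,1,1,1,1,1,1,1], "dp": [[0,0,4],[0,0,8],[-2,2.8,9],[-5,6.8,9],[-8.1,11,9],[-8.1,11,9],[-8.1,11,6],[-8.1,11,2.5],[-8.1,11,1.6]], "yaw": [0,0,0,0,0,0,0,0,0]}}

```text
clock: 3.7
position: [361.8, 463.6, 269.5]
ee_rot: [-0.605, 0.796, -0.0, -0.003]
contact_force: [-0.3, -0.6, 0.1]
gripper_width: -0.1
```

```bash
python3 - <<'E'
from h import *
import pickle
p=np.load("st.npy");s=read_state();print(s["clock"],s["position"],s["contact_force"],"st",loc(p,s["position"]).round(1))
im=shot("wrist");pickle.dump(im,open("w2.pkl","wb"))
cv2.imwrite("pics/w2.png",cv2.resize(im["color"],(800,600),interpolation=cv2.INTER_CUBIC))
E
```

```text
3.7 [361.83535157 463.55945686 269.50891968] [-0.33896147 -0.55312772  0.12736206] st [[108.1 -59.3 269.5]]
```

View pics/w2.png

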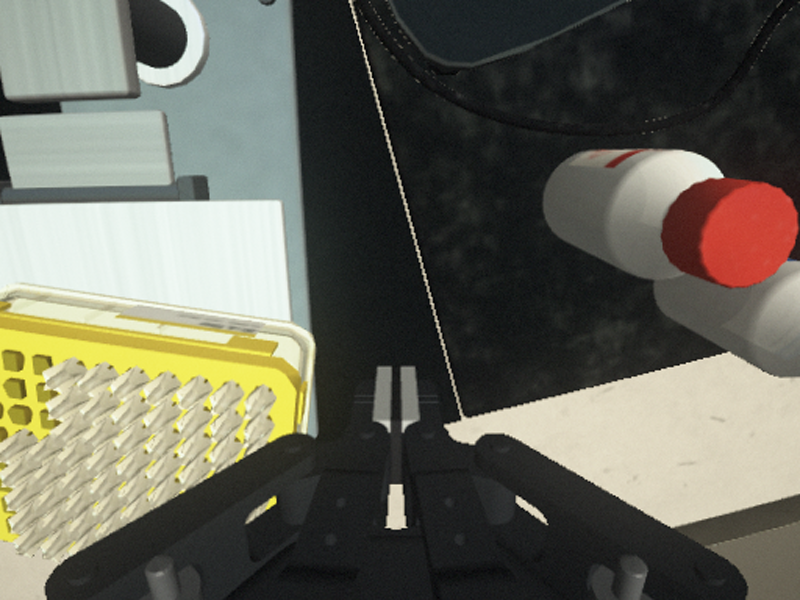

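Wrist view shows the flap flat in the gap (0–172, 112–187), and the fingers beside the rack's +x face. Now a slow lateral push.

{"method": "apply_moves", "body": {"fingers": [1,1,1,1,1,1,1,1], "dp": [[0.5,-0.14,0.2],[1,-0.28,0.2],[1.4,-0.39,0.2],[1.7,-0.47,0.2],[2,-0.56,0.2],[2.3,-0.64,0.2],[2.6,-0.73,0.2],[2.7,-0.75,0.2]], "yaw": [0,0,0,0,0,0,0,0]}}

```text
clock: 4.55
position: [389.4, 456.2, 271.8]
ee_rot: [-0.605, 0.796, -0.0, -0.003]
contact_force: [-2.1, 0.0, 2.1]
gripper_width: 0.2
```

```bash
python3 - <<'E'
from h import *
import pickle
p=np.load("st.npy");s=read_state();print(s["clock"],s["contact_force"],"st",loc(p,s["position"]).round(1))
im=shot("wrist");pickle.dump(im,open("w3.pkl","wb"))
cv2.imwrite("pics/w3.png",cv2.resize(im["color"],(800,600),interpolation=cv2.INTER_CUBIC))
E
```

```text
4.55 [-2.07485067  0.01679514  2.09146545] st [[ 79.6 -59.6 271.8]]
```

View pics/w3.png

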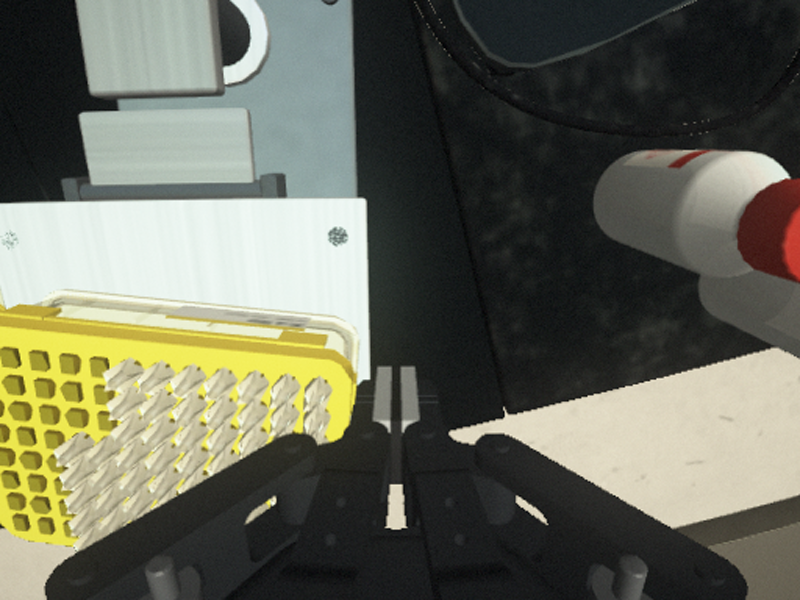

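```bash
python3 - <<'E'
from h import *
import pickle
im=pickle.load(open("w3.pkl","rb"));p=np.load("st.npy")
sc=lambda p:(np.array(p)+.5)/1.5625-.5
print("ped/shelf check (22,42,88),(70,8,90)",loc(p,at_z(im,sc([(224,95)]),88)).round(1),loc(p,at_z(im,sc([(367,199)]),90)).round(1))
print("yellow front pts, right side",loc(p,at_z(im,sc([(10,313),(330,347),(356,365),(353,405)]),129)).round(1).tolist())
print("base front pts",loc(p,at_z(im,sc([(60,293),(335,323),(358,340)]),91)).round(1).tolist())
E
```

```text
ped/shelf check (22,42,88),(70,8,90) [[24.3 40.9 88. ]] [[70.4  7.5 90. ]]
yellow front pts, right side [[-29.4, -19.7, 129.0], [61.7, -29.6, 129.0], [68.8, -35.2, 129.0], [67.5, -48.2, 129.0]]
base front pts [[-44.1, -25.4, 91.0], [57.8, -37.0, 91.0], [66.1, -43.8, 91.0]]
```

Contact made: rack now at x≈+6, yaw about -6°. Another 6 mm, then go round behind with the fingers open.

{"method": "apply_moves", "body": {"fingers": [1,1,1,1,1,1,1], "dp": [[0.3,-0.08,0],[0.58,-0.16,0],[0.6,-0.17,0],[0.6,-0.17,0],[0,0,0],[-0.3,0.1,4],[-0.3,0.1,8]], "yaw": [0,0,0,0,0,0,0]}}

```text
clock: 5.3
position: [385.8, 457.2, 351.2]
ee_rot: [-0.605, 0.796, -0.002, -0.005]
contact_force: [0.7, 1.5, 0.9]
gripper_width: -0.0
```

{"method": "apply_moves", "body": {"fingers": [0,0,0,0,0,0,0], "dp": [[1,4,1],[4.5,5.5,1],[9,5.5,1],[10,5.2,0],[10,5.2,0],[10,5.2,0],[10,5.2,0]], "yaw": [0,0,0,0,0,0,0]}}

```text
clock: 6.0
position: [484.7, 509.3, 351.7]
ee_rot: [-0.605, 0.796, -0.002, -0.005]
contact_force: [-0.5, 0.7, 0.1]
gripper_width: 85.6
```

```bash
python3 - <<'E'
from h import *
import pickle
p=np.load("st.npy");s=read_state();print(s["clock"],s["position"],s["contact_force"],s["gripper_width"],"st",loc(p,s["position"]).round(1))
im=shot("wrist");pickle.dump(im,open("w4.pkl","wb"))
cv2.imwrite("pics/w4.png",cv2.resize(im["color"],(800,600),interpolation=cv2.INTER_CUBIC))
E
```

```text
6.0 [484.74728529 509.29859068 351.71889314] [-0.53832812  0.7261603   0.14053802] 85.60196155745797 st [[   2.  -136.5  351.7]]
```

View pics/w4.png

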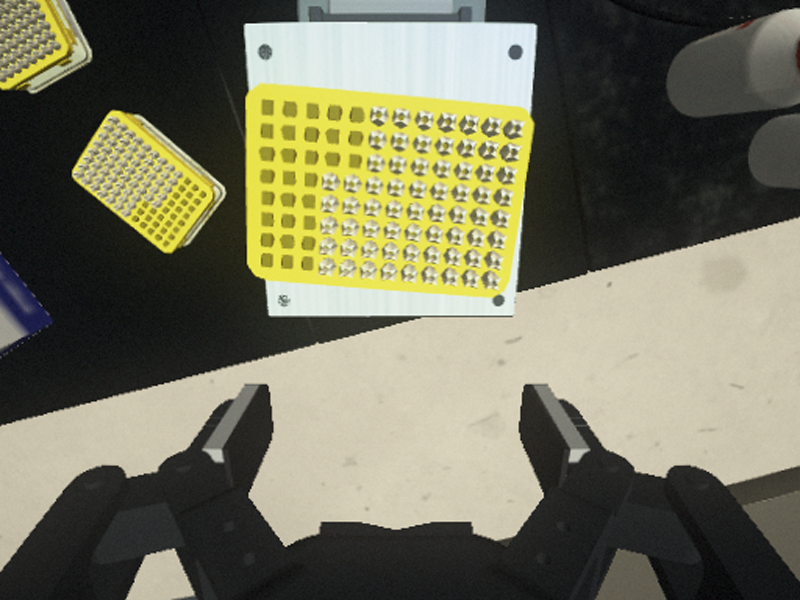

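```bash
cat > m.py <<'E'
from h import *
import pickle
sc=lambda p:(np.array(p)+.5)/1.5625-.5
def meas(im,p,top,shelf=None,S=None):
    """top: edges as point pairs front,right,back,left of the yellow rim (z=zt)."""
    if shelf is not None:
        f=lambda q:(proj(im,W(q,S))-sc(shelf)).ravel()
        p=least_squares(f,p).x;print("station refit",p.round(2),f(p).round(1))
    return p
E
python3 - <<'E'
from m import *
im=pickle.load(open("w4.pkl","rb"));p0=np.load("st.npy")
p=meas(im,p0,None,[(245,24),(536,24),(268,316),(514,316)],np.array([(-70,8,90),(70,8,90),(-70,-140,90),(70,-140,90.)]))
for q in(p0,p):
    e=loc(q,at_z(im,sc([(262,85),(520,106),(533,125),(516,280),(505,297),(262,279),(247,262),(246,100)]),129))[:,:2]
    print(e.round(1).tolist())
    print("front/back angle",np.degrees(np.arctan2(*(e[1]-e[0])[::-1])),np.degrees(np.arctan2(*(e[4]-e[5])[::-1])),"centre",e.mean(0), "tcp",loc(q,read_state()["position"]).round(1))
E
```

```text
station refit [450.16 378.07   2.87] [-1.8 -0.8  1.7 -0.6 -0.4  1.2  0.5  1.2]
[[-51.7, -26.4], [53.4, -34.1], [59.4, -41.4], [57.7, -108.0], [53.3, -116.1], [-58.4, -107.7], [-64.6, -99.8], [-58.7, -32.0]]
front/back angle -4.197895655275314 -4.308217852403085 centre [ -1.21223746 -70.70550477] tcp [[   2.1 -136.5  352. ]]
[[-51.7, -25.6], [53.3, -33.5], [59.3, -40.8], [57.5, -107.3], [53.0, -115.5], [-58.6, -106.9], [-64.7, -98.9], [-58.8, -31.2]]
front/back angle -4.3013987935287625 -4.4117209906565344 centre [ -1.3378576  -69.94194363] tcp [[   1.9 -135.8  352. ]]
```

Wrist view: rack at station (-1,-70), yaw about -4.3°, fingers open behind it. Descend, then push with both fingers.

{"method": "apply_moves", "body": {"fingers": [0,0,0,0,0], "dp": [[0.25,0.25,-3],[0.25,0.25,-6.5],[0.25,0.25,-8.7],[0.25,0.25,-9.2],[0.25,0.25,-9.2]], "yaw": [0,0,0,0,0]}}

```text
clock: 6.55
position: [486.6, 512.3, 260.2]
ee_rot: [-0.606, 0.796, -0.002, -0.004]
contact_force: [-0.0, 0.3, 0.9]
gripper_width: 85.4
```

{"method": "apply_moves", "body": {"fingers": [0,0,0,0,0,0,0,0,0,0], "dp": [[-0.11,-0.39,0],[-0.22,-0.77,0],[-0.32,-1.16,0],[-0.43,-1.54,0],[-0.54,-1.93,0],[-0.65,-2.31,0],[-0.75,-2.7,0],[-0.86,-3.08,0],[-0.97,-3.47,0],[-1.08,-3.85,0]], "yaw": [0,0,0,0,0,0,0,0,0,0]}}

```text
clock: 7.55
position: [475.8, 473.5, 260.3]
ee_rot: [-0.606, 0.795, -0.002, -0.004]
contact_force: [0.3, 2.0, 1.3]
gripper_width: 85.3
```

```bash
python3 - <<'E'
from h import *
import pickle
p=np.load("st.npy");s=read_state();print(s["clock"],s["position"],s["contact_force"],s["gripper_width"],"st",loc(p,s["position"]).round(1))
im=shot("wrist");pickle.dump(im,open("w5.pkl","wb"))
cv2.imwrite("pics/w5.png",cv2.resize(im["color"],(800,600),interpolation=cv2.INTER_CUBIC))
E
```

```text
7.55 [475.81764894 473.5088045  260.27975469] [0.3390966  2.0153019  1.27708455] 85.30482556019697 st [[  1.  -99.6 260.3]]
```

View pics/w5.png

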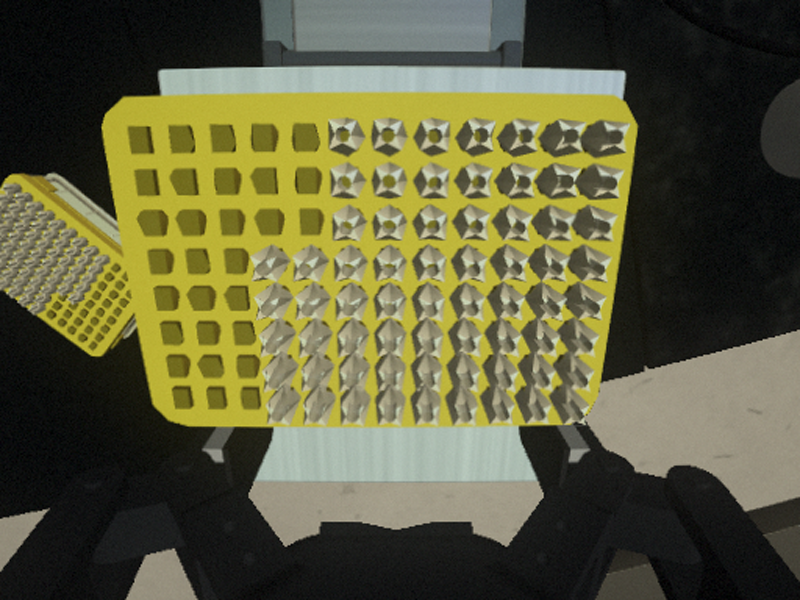

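Wrist view: the rack is square against both fingers (front edge row 97, back edge row 426), with the shelf edge at row 70. Pose measured numerically from the yellow rim from here on.

```bash
cat > y.py <<'E'
from h import *
import pickle
def rack(im,p,zt=129,guess=(256,165)):
    hsv=cv2.cvtColor(im["color"],cv2.COLOR_BGR2HSV)
    m=cv2.inRange(hsv,(20,110,90),(34,255,255))
    m=cv2.morphologyEx(m,cv2.MORPH_CLOSE,np.ones((17,17)))
    cs=max(cv2.findContours(m,cv2.RETR_EXTERNAL,cv2.CHAIN_APPROX_NONE)[0],key=cv2.contourArea)
    P=loc(p,at_z(im,cs[:,0].astype(float),zt))[:,:2].astype(np.float32)
    (c,wh,a)=cv2.minAreaRect(P);a=(a+45)%90-45
    return np.round(c,1),np.round(wh,1),round(a,2)
E
python3 - <<'E'
from y import *
p=np.load("st.npy")
for f in("w4","w5"): print(f,rack(pickle.load(open(f+".pkl","rb")),p))
E
```

```text
w4 (array([ -2.5, -71.2]), array([ 82.6, 119.6]), -4.85)
w5 (array([-21.8, -46.5]), array([152.9,  82.3]), 0.25)
```

{"method": "apply_moves", "body": {"fingers": [0,0,0,0,0,0,0,0,0,0], "dp": [[-0.13,-0.48,0],[-0.27,-0.96,0],[-0.4,-1.44,0],[-0.54,-1.93,0],[-0.67,-2.41,0],[-0.81,-2.89,0],[-0.94,-3.37,0],[-1.08,-3.85,0],[-1.21,-4.33,0],[-1.35,-4.82,0]], "yaw": [0,0,0,0,0,0,0,0,0,0]}}

```text
clock: 8.6
position: [462.0, 424.3, 260.2]
ee_rot: [-0.606, 0.796, -0.002, -0.005]
contact_force: [-0.4, 1.8, 1.5]
gripper_width: 85.4
```

```bash
sed -i 's/    m=cv2.morph/    m[:,:60]=0; m[:,420:]=0\n    m=cv2.morph/' y.py; python3 - <<'E'
from y import *
p=np.load("st.npy");s=read_state();print(s["clock"],s["contact_force"],"st",loc(p,s["position"]).round(1))
im=shot("wrist");pickle.dump(im,open("w6.pkl","wb"))
w5=pickle.load(open("w5.pkl","rb"));print(rack(im,p))
sc=lambda p:(np.array(p)+.5)/1.5625-.5
print("w5 x edges",loc(p,at_z(w5,sc([(103,125),(637,125),(152,400),(602,400)]),129)).round(1).tolist())
E
```

```text
8.6 [-0.44386117  1.80238267  1.48971254] st [[  1.  -48.5 260.2]]
(array([-13.7,   2.7]), array([136.8,  86.8]), 0.53)
w5 x edges [[-63.6, -11.3, 129.0], [54.0, -11.1, 129.0], [-63.7, -79.8, 129.0], [56.1, -79.3, 129.0]]
```

```bash
python3 - <<'E'
from y import *
p=np.load("st.npy")
for n in("w5","w6"):
    im=pickle.load(open(n+".pkl","rb"))
    hsv=cv2.cvtColor(im["color"],cv2.COLOR_BGR2HSV);m=cv2.inRange(hsv,(20,110,90),(34,255,255))
    for r in(70,75,80):
        x=np.where(m[r])[0];g=np.split(x,np.where(np.diff(x)>40)[0]+1);g=max(g,key=len)
        print(n,r,g[0],g[-1],loc(p,at_z(im,[(g[0]-.5,r),(g[-1]+.5,r)],129))[:,0].round(1))
im=pickle.load(open("w6.pkl","rb"));cv2.imwrite("pics/w6.png",cv2.resize(im["color"],(800,600),interpolation=cv2.INTER_CUBIC))
E
```

```text
w5 70 70 402 [-61.7  51.7]
w5 75 66 405 [-63.4  53. ]
w5 80 65 407 [-64.  54.]
w6 70 70 402 [-61.6  51.9]
w6 75 67 405 [-62.9  53.2]
w6 80 65 407 [-63.9  54.1]
```

View pics/w6.png

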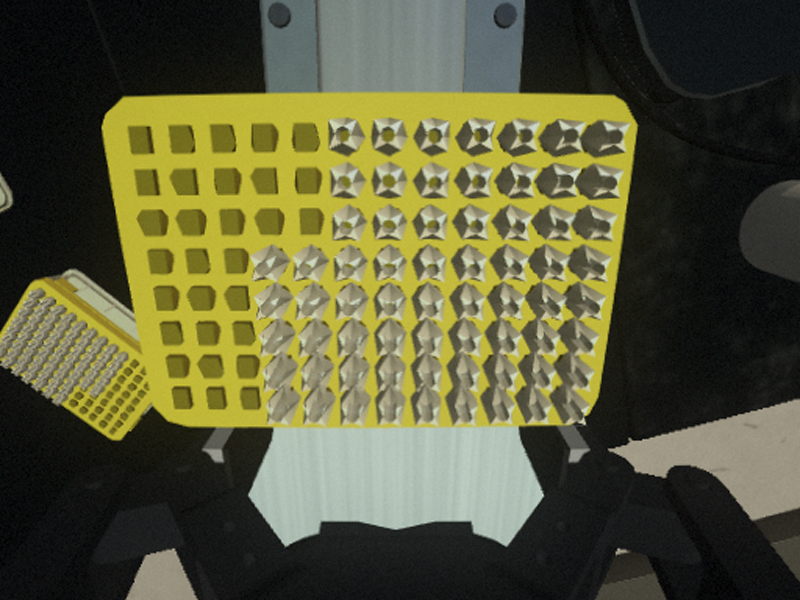

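Rack is square, but about 5 mm to -x (rim centre column 370 against pedestal centre 392). It sticks to the fingers while pushed, so I'll steer slightly towards +x while pushing.

{"method": "apply_moves", "body": {"fingers": [0,0,0,0,0,0,0,0,0,0], "dp": [[-0.15,-0.37,0],[-0.29,-0.75,0],[-0.44,-1.12,0],[-0.58,-1.5,0],[-0.73,-1.87,0],[-0.88,-2.24,0],[-1.02,-2.62,0],[-1.17,-2.99,0],[-1.31,-3.37,0],[-1.46,-3.74,0]], "yaw": [0,0,0,0,0,0,0,0,0,0]}}

```text
clock: 9.65
position: [447.0, 385.7, 260.1]
ee_rot: [-0.606, 0.796, -0.002, -0.006]
contact_force: [0.8, 0.5, -0.5]
gripper_width: 85.5
```

```bash
cat > chk.py <<'E'
from y import *
import sys
n=sys.argv[1]
p=np.load("st.npy");s=read_state();print(s["clock"],s["contact_force"],s["ee_rot"],"st",loc(p,s["position"]).round(1))
im=shot("wrist");pickle.dump(im,open(n+".pkl","wb"))
hsv=cv2.cvtColor(im["color"],cv2.COLOR_BGR2HSV);m=cv2.inRange(hsv,(20,110,90),(34,255,255))
for r in(70,80,250):
    x=np.where(m[r])[0];g=max(np.split(x,np.where(np.diff(x)>60)[0]+1),key=len)
    print(r,g[0],g[-1],loc(p,at_z(im,[(g[0]-.5,r),(g[-1]+.5,r)],129))[:,0].round(1))
for c in(120,160,200,300,340):
    y=np.where(m[:,c])[0];y=y[(y>30)];print(c,y[0],y[-1],loc(p,at_z(im,[(c,y[0]-.5),(c,y[-1]+.5)],129))[:,1].round(1))
E
python3 chk.py w7
```

```text
9.65 [ 0.78552182  0.47056852 -0.53472651] [-0.60554592  0.7957877  -0.00195516 -0.00567979] st [[  5.1  -7.3 260.1]]
70 72 398 [-56.6  54.8]
80 67 404 [-58.9  57.3]
250 13 382 [-96.3  58.9]
120 60 272 [87.5  5.1]
160 60 272 [87.3  5.4]
200 59 272 [87.5  5.6]
300 59 271 [87.6  6.1]
340 60 271 [87.5  6. ]
```

{"method": "apply_moves", "body": {"fingers": [0,0,0,0,0,0,0,0,0,0], "dp": [[-0.1,-0.33,0],[-0.21,-0.66,0],[-0.31,-1.0,0],[-0.42,-1.33,0],[-0.52,-1.66,0],[-0.63,-2.0,0],[-0.72,-2.3,0],[-0.81,-2.57,0],[-0.88,-2.78,0],[-0.92,-2.9,0]], "yaw": [0,0,0,0,0,0,0,0,0,0]}}

```text
clock: 10.7
position: [437.5, 356.0, 260.2]
ee_rot: [-0.605, 0.796, -0.002, -0.006]
contact_force: [1.0, 1.3, 0.0]
gripper_width: 85.4
```

```bash
python3 chk.py w8
```

```text
10.7 [0.97749765 1.27243084 0.02480032] [-0.60540158  0.79589527 -0.00199354 -0.00597234] st [[  6.2  23.9 260.2]]
70 73 398 [-55.1  56. ]
80 68 403 [-57.4  58.2]
250 97 379 [-57.9  58.8]
120 61 269 [118.4  37.8]
160 60 270 [118.5  37.5]
200 60 271 [118.4  37.2]
300 60 270 [118.5  37.7]
340 60 269 [118.7  38.1]
```

Rack at about (0.4, 77–78) and square. Back off and lift for the final look.

{"method": "apply_moves", "body": {"fingers": [0,0,0,0,0,0,0,0,0,0], "dp": [[0.1,0.3,0],[0.3,1,0],[0.6,2.2,0],[1,3.6,0],[1,3.6,3],[1,3.6,7],[1,3.6,11],[1,3.6,15],[1,3.6,15.5],[1,3.6,15.5]], "yaw": [0,0,0,0,0,0,0,0,0,0]}}

```text
clock: 11.75
position: [447.6, 392.6, 416.7]
ee_rot: [-0.605, 0.796, -0.001, -0.004]
contact_force: [0.3, 0.2, -1.0]
gripper_width: 85.4
```

```bash
python3 - <<'E'
from y import *
p=np.load("st.npy");s=read_state();print(s["clock"],s["contact_force"],"st",loc(p,s["position"]).round(1))
im=shot("wrist");sc=shot("scene");sd=shot("side");pickle.dump((im,sc,sd),open("fin.pkl","wb"))
print(rack(im,p,127))
a=cv2.resize(im["color"][:300,90:400],(400,387));b=cv2.resize(sc["color"][140:260,140:260],(400,400),interpolation=cv2.INTER_CUBIC)[:387]
cv2.imwrite("pics/fin.png",np.hstack([a,b]))
E
```

```text
11.75 [ 0.28839008  0.18772716 -0.9888131 ] st [[  6.4 -14.1 416.7]]
(array([ 0.3, 77.3]), array([120.7,  82.9]), 0.15)
```

View pics/fin.png

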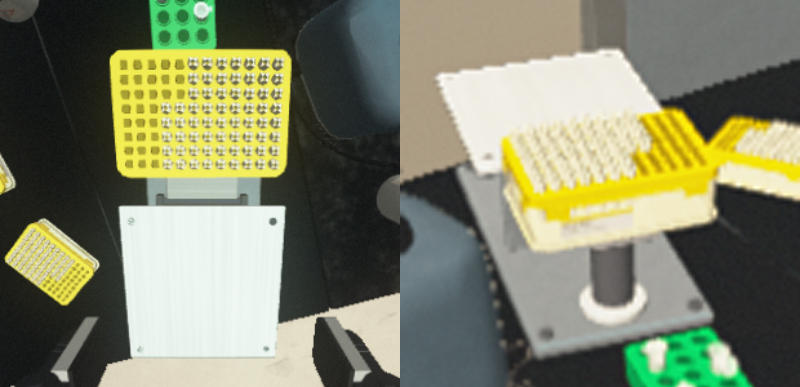

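The rack rests level on the pedestal alone at (0.3, 77.3) mm, yaw 0.15°. The flap is flat, and the gripper is clear of everything. Handing in.

```bash
python3 -c "
from bench import *
print(job_done())"
```

```text
the job is handed in; nothing more can be done
None
```

The tip rack now rests on the pedestal alone, and I handed the job in at about 12 s on the robot's clock.

- **Flap:** I pressed it flat with the shut fingers. It met its stop at about 7.5 N with the fingertips at z = 84 mm, and it looks flat in the later pictures.
- **Rack:** I nudged it sideways on the shelf, then pushed it over the gap with both open fingers, which also squared it. The last wrist picture puts its centre at station x 0.3 mm, y 77.3 mm (goal 0, 77), turned by 0.15°. It looks level and clear of the shelf.
- **Bystanders:** I kept the arm clear of the bottle, cooling rack and timer. I did not measure them again at the end.
- **Disagreements:** The rack's first measured turn was about 8.5°, more than the 5° stated, and a later picture gave 4.3° after the sideways nudge. The camera calibration is only good to about 2 mm, so the final position carries that uncertainty.

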